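# Load a flanged roller on the gauging carrier and slide it to the gauge

## Robot

A 6-joint arm with a two-finger parallel gripper is mounted at the origin on the work surface. World frame = base frame: x ahead of the robot, y to its left, z up, the work surface at z = 0. Lengths are in m, angles in degrees, forces in N, time in s.
With the tool pointing down it reaches from about 0.375 to 0.9 m from the base axis. Payload 3.1 kg.
Tool frame: the origin (TCP) lies at the very end of the fingers, on their centre line; the grasp point (between the pads) lies 19 mm behind it; z points along the fingers, y is the line along which they close (so a half turn about z gives the same grasp; the last joint's range is limited). The gripper opens to 87 mm and grips with 3 to 60 N. Pads are 19 mm wide; open, the fingers measure 117 mm over their backs; the gripper's body (75 mm by 190 mm) begins 51 mm behind the grasp point.
Start: joints at [-87.462, 30.224, 82.088, -0, 67.689, -10.227], TCP at [0.138, -0.61, 0.223] pointing down, gripper open.
Joint ranges: [-176.69, 176.69], [-43.24, 126.21], [12.49, 139.97], [-82, 262], [0, 151.66], [-163.58, 163.58]. Speed limits (degrees/s): [159.86, 159.86, 180, 180, 180, 180].

## Interface

Orientations are given as a 3x3 rotation matrix whose columns are the frame's x, y, z axes.
In Python, from rig import bot gives the robot as it stands.
- The arm moves only by the tool move_arm, never from a script. Its argument "increments" is a list of rows, each an object with "xyz": the shift along the tool's x, y, z in mm, a list of three; "roll": the turn about the tool's z in rad; "grip": the opening in per cent of the stroke, from 0 (shut) to 100 (fully open). A call has 1 to 5 rows; each row shifts and turns the commanded pose from where the row before left it, along the tool's axes as they then stand; what a row does not reach is not made up. A row lasts 1/12 s, in which the tool goes at most 41.7 mm and 7.16 degrees, less where a joint would pass 70% of its speed; a pose out of reach is approached as far as the arm can. A call is refused whole if a number of a shift passes 41.7 or a number of a turn 0.125, either way. A call with a gripper value outside its range is refused whole. The fingers move at their own pace and stop on an object; the grip force is fixed at half the most. Time passes only in rows, so rows that do not move let the fingers close. It gives the time, the measured TCP pose, the force, the opening and the grip force at its end, in the units of the state.
- bot.read_state(): the state, without advancing time (a new reading comes with each control period).
- bot.capture(name): name is "side" or "top" or "wrist"; returns (picture, depth): 480x640x3 uint8, red, green, blue; 480x640 float32, m along the optical axis (not along the pixel's ray), 0 where there is no reading.
- bot.camera_model(name): a dict with "intrinsics" (3x3 intrinsics, pixels), "D" ([k1, k2, p1, p2, k3] as OpenCV has them; the pictures are not rectified), "rvec" (rotation vector, rad) and "tvec" (3), from world to camera coordinates, as OpenCV has them; the wrist camera has in their place "tool_from_camera" (4x4, takes a point from camera to tool coordinates, whose origin is the TCP and whose axes are the flange's). Camera axes: x right, y down, z forward; pixel columns grow to the right and rows downward; lengths in m; the calibration is good to about 2 mm. A picture is of the moment at which its call begins: read the wrist's pose just before it. camera_model takes no time and is no camera call.
- bot.hand_in(): hands the job in; it is judged then, once.
Trained networks look in the newest picture that a camera, given by its name, has taken for a name from the list of things; names that differ only in an ending like _2 or _b are one class to them, and where a whole thing is asked for, a point or a joint stands for the part that bears it (a point fixed in the world has none). Each returns a list of dicts, best first, with "conf" (0 to 1); they miss things now and then, are a little off and sometimes report something else, mostly with a low value. They report only what shows in the picture. A call takes as long as a camera call.
- bot.spot_in(label, camera): "at" ([x, y, z] in m, in the coordinates of the camera as it stood for that picture, good to about 4 mm: the middle of the surface that is visible of it).
- bot.trace(label, camera): "mask" (480x640 bool, what is visible of it).
The state is a dict: "time_s": time; "joint_positions": joint angles; "qvel": joint speeds; "tau": joint torques, N m; "position": TCP position; "tcp_rot": TCP orientation; "force": force on the tool from outside, world axes, zero at the start; "moment": the same for the moment, N m; "opening": opening from 0.0 (shut) to 1.0 (fully open); "grasp_force": force on a finger pad.
Only numpy, scipy, OpenCV 4.12 (cv2) and the standard library are available. Lean on these libraries where they do the work, as an engineer would, in place of code of your own. Each camera call takes 0.05 s, during which the arm holds its last target. There are 200 camera calls.

## Task

Put the flanged roller on the carrier's upright spindle and turn it until it drops over the two driving pins and sits fully home, flat on the round plate, without forcing it down. Then slide the carrier along its rail to the green-marked gauging station, so that it rests in the spring detent there, not pushed on past it, with the roller still home. Leave the die block, the screwdriver and the wrench where they are.

Things in the scene. Friction and masses are not known exactly. Their poses are not given: they have to be found in the camera images.
- roller: Loose aluminium flanged roller (spool), blue waist, upright on the bench, 0.28 to 0.56 kg. Origin: centre of underside; z: its axis, up. 64 mm high, both flanges 62 mm diameter, through bore 18.4 mm. Hidden in its underside: four blind pockets for driving pins along its own +x, +y, -x, -y: slots 11.6 mm wide, 8 mm deep, from the bore to 25 mm from the axis.
- roller_boss (a point): Centre of the top of the roller's round boss, on its axis 64 mm above its underside. The boss, by which to grip the roller, is 36 mm in diameter and 28 mm high (36 to 64 mm above the underside); below it the upper flange is 6 mm thick, the waist 40 mm in diameter and 16 mm high, the lower flange 14 mm thick.
- rail: Fixed grey rail unit: base plate 190 x 380 x 8 mm (x -75 to 115 mm, y -190 to 190), two steel rails along its y. Origin: on the bench, mid rails. The carrier slides to its +y. The green-striped station at y = 55 mm has a spring plunger detent; behind it (x = 100 mm) stands a dial gauge on a post 145 mm high, its feeler reaching to x = 44 mm.
- carrier (a joint): Slide of the aluminium carrier (plate 145 x 100 mm, top 35 mm above the bench) along the rail's +y, m, 0 to 0.19. It starts at 0 to 0.04, the loading end; at 0.14 it lies in the gauging station's detent. Friction 1.5 N; some 6 to 9 N carry it over the detent's lip, which then holds it within about 1 mm. Do not push it on beyond the station.
- seat (a point): Spindle foot: centre of the top face of the round dark plate (68 mm diameter) on which the roller must lie, 43 mm above the bench; moves with the carrier, axes as the rail's. Two brass driving pins, 8 mm diameter, 6 mm high, stand on the plate 18 mm either side of the axis. Standing on the pins the roller is 6 mm too high; it must be turned until its pockets drop over them.
- spindle_tip (a point): Top of the carrier's fixed upright steel spindle, 53 mm above the seat; 16 mm in diameter, tapering to 8 mm over the top 6 mm. The plate with the pins, at its foot, is stiff to turn (0.3 N m) and stands at any angle up to 0.8 rad either way of pins along the rail's x; its angle is not measured, so find it by turning the roller, up to a quarter turn.
- carrier_knob (a point): Point inside the red upright knob on the carrier, 80 mm from the spindle in -x, 15 mm below the knob's top (top 85 mm above the bench). The knob is 22 mm in diameter over its upper 32 mm; grip it or push against it to slide the carrier.
- die_block: Bystander: steel die block 60 x 60 x 28 mm with a round boss 32 mm in diameter, 18 mm high. Origin: centre of underside.
- screwdriver: Bystander: screwdriver lying on the bench to the right of the rail.
- wrench: Bystander: wrench lying on the bench to the left of the rail.

How it is judged (in metres and radians):
On the way, in this order (a step that is already met when the one before it is completed fails the run):
1. the roller is home on the spindle (flat on the plate, over the pins) while the carrier is still short of the station (z of roller in the frame of seat between -0.003 and 0.003 m and horizontal distance between roller and seat below 0.003 m and angle between roller's own z axis and vertical below 0.06 rad and value of joint carrier below 0.12 m), for 0.2 s.
2. the carrier is in the station's detent with the roller home (value of joint carrier between 0.136 and 0.144 m and z of roller in the frame of seat below 0.003 m and horizontal distance between roller and seat below 0.003 m), for 0.2 s.
At the end, for the whole second after the job is handed in: The carrier rests in the gauging station's detent (slide 0.14 m, within 4 mm) and the roller is home on the spindle: its underside within 3 mm of the plate, centred within 3 mm, upright within 0.06 rad, at rest and released (all of step 2 and velocity of joint carrier between -0.01 and 0.01 m/s and z of roller in the frame of seat above -0.003 m and angle between roller's own z axis and vertical below 0.06 rad and linear speed of roller below 0.02 m/s); the robot touches nothing.
It fails at once if the roller is forced down on the carrier with more than 60 N (contact force between roller and rail above 60 N).
It fails at once if the carrier is driven far past the station (value of joint carrier above 0.165 m).
It fails at once if the die block, screwdriver or wrench is moved more than 30 mm (distance of any of die_block, screwdriver, wrench from where it was at the start of the episode above 0.03 m).
It also fails if it takes over 72 s, if anything falls off the work surface, if the arm or the gripper's body presses on something with over 40 N, if the wrist force passes 120 N, or if a joint passes its speed limit or range.

## Working session

There is one attempt and no reset: what is moved stays moved. The work goes in short steps, Python scripts to look and compute and a tool call to move; the robot and the scene stay as the last step left them, time stands still between calls to the robot, and variables do not carry over. Pictures are saved under pics/ and viewed, at most 10 in all, crops included, and the job is handed in when it is done.

Besides the shell and the picture viewer there is one more tool, called after "Request:" as a command line: name --argument value ..., lists and objects as JSON in quotes. move_arm: Moves the arm, as the interface text tells. Its arguments: {"type":"object","properties":{"increments":{"type":"array"}},"required":["increments"]}

```bash
mkdir -p pics
cat > h.py <<'E'
import numpy as np, cv2
from rig import bot
def toworld(p,name,st=None):
    m=bot.camera_model(name); p=np.atleast_2d(p)
    if name=='wrist':
        T=np.array(m['tool_from_camera']); q=p@T[:3,:3].T+T[:3,3]
        return q@np.array(st['tcp_rot']).T+np.array(st['position'])
    R=cv2.Rodrigues(np.array(m['rvec'],float))[0]
    return (p-np.array(m['tvec']).ravel())@R
def cloud(depth,mask,name,st=None):
    m=bot.camera_model(name); v,u=np.nonzero(mask&(depth>0))
    n=cv2.undistortPoints(np.stack([u,v],1).astype(float)[:,None],np.array(m['intrinsics']),np.array(m['D']))[:,0]
    z=depth[v,u]; return toworld(np.c_[n*z[:,None],z],name,st)
E
python3 - <<'E'
from h import *
st=bot.read_state(); print(st['tcp_rot'],st['position'],st['time_s'],st['opening'])
for c in ('top','side'):
    im,d=bot.capture(c); cv2.imwrite(f'pics/{c}0.png',im[...,::-1]); np.save(f'{c}d.npy',d)
    for l in ('roller','roller_boss','spindle_tip','seat','carrier_knob','carrier','die_block','rail','wrench','screwdriver'):
        r=bot.spot_in(l,c)
        print(c,l,[(round(x['conf'],2),toworld(x['at'],c)[0].round(3)) for x in r[:2]])
E
```

```text
[[ 9.75280089e-01  2.20972248e-01 -1.16194256e-04]
 [ 2.20971980e-01 -9.75277772e-01  2.15679435e-03]
 [ 3.63270021e-04 -2.12915426e-03 -9.99997667e-01]] [ 0.13809615 -0.60879669  0.22157864] 0.0 0.9988867678845881
top roller [(0.57, array([0.506, 0.342, 0.04 ])), (0.57, array([ 0.563, -0.078,  0.038]))]
top roller_boss [(0.96, array([0.509, 0.337, 0.038])), (0.71, array([ 0.562, -0.078,  0.038]))]
top spindle_tip [(0.74, array([ 0.565, -0.079,  0.035]))]
top seat [(0.58, array([ 0.567, -0.079,  0.034]))]
top carrier_knob [(0.67, array([ 0.567, -0.074,  0.037]))]
top carrier [(0.86, array([ 0.566, -0.079,  0.035]))]
top die_block [(0.7, array([ 0.454, -0.32 ,  0.029]))]
top rail []
top wrench [(0.96, array([0.651, 0.363, 0.006]))]
top screwdriver [(0.91, array([ 0.684, -0.384,  0.024]))]
side roller [(0.78, array([0.519, 0.355, 0.043]))]
side roller_boss [(0.56, array([0.524, 0.352, 0.035]))]
side spindle_tip [(0.77, array([ 0.562, -0.065,  0.035]))]
side seat [(0.92, array([ 0.564, -0.067,  0.036]))]
side carrier_knob [(0.79, array([ 0.567, -0.071,  0.035]))]
side carrier [(0.86, array([ 0.565, -0.07 ,  0.033]))]
side die_block [(0.62, array([ 0.457, -0.311,  0.027]))]
side rail [(0.72, array([0.614, 0.039, 0.011]))]
side wrench [(0.93, array([0.659, 0.366, 0.007]))]
side screwdriver [(0.91, array([ 0.69 , -0.378,  0.023]))]
```

View pics/top0.png

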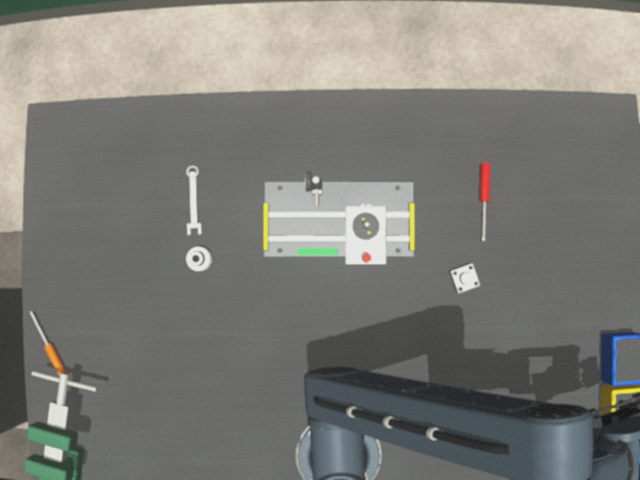

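Run:
```python
from h import *
for c in ('top','side'):
    d=np.load(c+'d.npy'); P=cloud(d,np.ones_like(d,bool),c)
    def rep(n,m):
        Q=P[m]
        if len(Q)<4: print(c,n,len(Q));return
        (x,y),r=cv2.minEnclosingCircle(Q[:,:2].astype(np.float32)); print(c,n,len(Q),Q.mean(0).round(4),'circ',round(x,4),round(y,4),round(r,4), 'bb',Q.min(0).round(4),Q.max(0).round(4))
    near=lambda x,y,r:np.hypot(P[:,0]-x,P[:,1]-y)<r
    rep('boss',near(.51,.345,.05)&(P[:,2]>.058)&(P[:,2]<.07))
    car=near(.565,-.075,.13)
    rep('spindle',car&(P[:,2]>.088)&(P[:,2]<.1))
    rep('knob',car&(P[:,2]>.079)&(P[:,2]<.088))
    rep('plate',car&(P[:,2]>.040)&(P[:,2]<.046))
    m=car&(P[:,2]>.031)&(P[:,2]<.038); rep('carrier',m)
    if m.sum()>50: print(cv2.minAreaRect(P[m][:,:2].astype(np.float32)*1000))
    m=(P[:,2]>.004)&(P[:,2]<.011)&(np.abs(P[:,1])<.3)&(P[:,0]>.4)&(P[:,0]<.8)
    print('base',cv2.minAreaRect(P[m][:,:2].astype(np.float32)*1000))
```

```text
top boss 113 [0.511  0.3421 0.0633] circ 0.5111 0.3416 0.0184 bb [0.4942 0.3238 0.0581] [0.5264 0.3594 0.0698]
top spindle 37 [ 0.5665 -0.0794  0.0925] circ 0.5453 -0.0799 0.0482 bb [ 0.4972 -0.0865  0.0884] [ 0.5934 -0.0719  0.0997]
top knob 63 [ 0.5152 -0.078   0.085 ] circ 0.5442 -0.0789 0.0473 bb [ 0.4972 -0.088   0.0791] [ 0.591  -0.0685  0.088 ]
top plate 436 [ 0.5784 -0.0801  0.0426] circ 0.5629 -0.0769 0.0843 bb [ 0.4926 -0.1255  0.04  ] [ 0.6352 -0.0284  0.046 ]
top carrier 1133 [ 0.5611 -0.0767  0.0347] circ 0.5639 -0.104 0.101 bb [ 0.4926 -0.1961  0.031 ] [ 0.6411 -0.0287  0.038 ]
((566.58154296875, -112.71048736572266), (165.66690063476562, 147.7406768798828), 88.962646484375)
base ((599.96875, 0.084869384765625), (599.5628051757812, 399.82073974609375), 89.97815704345703)
side boss 158 [0.5126 0.346  0.0633] circ 0.5127 0.3442 0.0198 bb [0.4941 0.3259 0.0582] [0.53   0.3628 0.069 ]
side spindle 28 [ 0.5763 -0.072   0.0927] circ 0.547 -0.072 0.046 bb [ 0.5015 -0.0793  0.0881] [ 0.5928 -0.0666  0.0991]
side knob 60 [ 0.533  -0.0712  0.0841] circ 0.5462 -0.0732 0.0497 bb [ 0.4966 -0.0849  0.0794] [ 0.5958 -0.0601  0.0876]
side plate 254 [ 0.5868 -0.0709  0.0429] circ 0.5613 -0.0834 0.0612 bb [ 0.5017 -0.1137  0.04  ] [ 0.6207 -0.0317  0.046 ]
side carrier 797 [ 0.5584 -0.0692  0.0347] circ 0.5624 -0.0785 0.0864 bb [ 0.4901 -0.128   0.031 ] [ 0.6431 -0.0195  0.038 ]
((567.071044921875, -73.70106506347656), (108.57902526855469, 152.2031707763672), 89.03609466552734)
base ((599.964111328125, -0.41888427734375), (399.4715270996094, 598.8953247070312), 0.011678111739456654)
```

The top view shows the roller at (199,259), the spindle plate with two brass pins at (366,226), the red knob at (366,257), the green station stripe at (318,252) and the gauge at (314,185). The rail's axes lie along the world axes.

Next I move over the carrier for a closer wrist view.

Request:
move_arm --increments '[{"xyz": [30,-26.5,-2],"roll": 0,"grip": 100},{"xyz": [30,-26.5,-2],"roll": 0,"grip": 100},{"xyz": [30,-26.5,-2],"roll": 0,"grip": 100},{"xyz": [30,-26.5,-2],"roll": 0,"grip": 100},{"xyz": [30,-26.5,-2],"roll": 0,"grip": 100}]'

```text
time_s: 1.52
position: [0.2558, -0.4457, 0.2327]
tcp_rot: [[0.975, 0.22, 0.0], [0.22, -0.975, -0.0], [0.0, 0.0, -1.0]]
force: [0.3, 0.0, 0.1]
opening: 1.0
grasp_force: 0.0
```

Request:
move_arm --increments '[{"xyz": [30,-26.5,-2],"roll": 0,"grip": 100},{"xyz": [30,-26.5,-2],"roll": 0,"grip": 100},{"xyz": [30,-26.5,-2],"roll": 0,"grip": 100},{"xyz": [30,-26.5,-2],"roll": 0,"grip": 100},{"xyz": [30,-26.5,-2],"roll": 0,"grip": 100}]'

```text
time_s: 1.93
position: [0.373, -0.2832, 0.2429]
tcp_rot: [[0.975, 0.221, 0.0], [0.221, -0.975, -0.001], [0.0, 0.001, -1.0]]
force: [1.0, 0.1, 0.5]
opening: 0.999
grasp_force: 0.0
```

Request:
move_arm --increments '[{"xyz": [30,-26.5,-2],"roll": 0,"grip": 100},{"xyz": [30,-26.5,-2],"roll": 0,"grip": 100},{"xyz": [30,-26.5,-2],"roll": 0,"grip": 100},{"xyz": [30,-26.5,-2],"roll": 0,"grip": 100},{"xyz": [30,-26.5,-2],"roll": 0,"grip": 100}]'

```text
time_s: 2.35
position: [0.4901, -0.1206, 0.253]
tcp_rot: [[0.975, 0.221, 0.001], [0.221, -0.975, -0.0], [0.0, 0.001, -1.0]]
force: [1.1, -0.5, -1.0]
opening: 1.0
grasp_force: 0.0
```

Run:
```python
from h import *
print(np.array(bot.camera_model('wrist')['tool_from_camera']).round(3),bot.camera_model('wrist')['intrinsics'],bot.camera_model('wrist')['D'])
st=bot.read_state();print(st['time_s'],st['position'],st['joint_positions'],st['tcp_rot'],st['force'])
im,d=bot.capture('wrist'); cv2.imwrite('pics/w1.png',im[...,::-1]); np.savez('w1.npz',im=im,d=d,pos=st['position'],rot=st['tcp_rot'])
```

```text
[[-0.001 -0.97  -0.241  0.066]
 [ 1.    -0.001  0.    -0.   ]
 [-0.    -0.241  0.97  -0.162]
 [ 0.     0.     0.     1.   ]] [[339.17108801   0.         321.20330262]
 [  0.         339.17108801 236.65789348]
 [  0.           0.           1.        ]] [-0.04559796  0.          0.          0.          0.        ]
2.35 [ 0.49009198 -0.12060464  0.25295944] [-2.65262164e+01  1.87164940e+01  9.69847965e+01 -6.24041733e-03
  6.42580139e+01  5.07061117e+01] [[ 9.75263612e-01  2.21044197e-01  5.91688935e-04]
 [ 2.21044451e-01 -9.75263650e-01 -4.04993061e-04]
 [ 4.87531344e-04  5.25764551e-04 -9.99999743e-01]] [ 1.05278589 -0.48267511 -0.97516557]
```

View pics/w1.png

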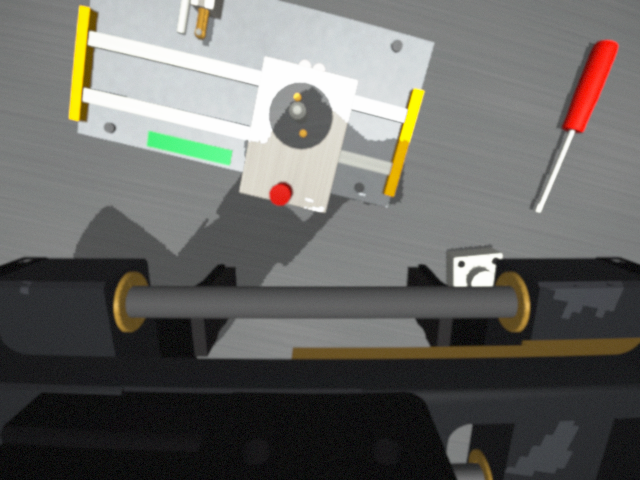

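The wrist view shows the spindle tip at (298,110), brass pins at (297,97) and (303,133), the dark plate centred near (301,116) and the red knob at (280,194). I cast each pixel to its known height.

```bash
cat >> h.py <<'E'
def atz(px,z,st):
    m=bot.camera_model('wrist'); n=cv2.undistortPoints(np.array(px,float).reshape(-1,1,2),np.array(m['intrinsics']),np.array(m['D']))[:,0]
    c=toworld([[0,0,0]],'wrist',st); f=toworld(np.c_[n,np.ones(len(n))],'wrist',st)-c
    return c+f*((z-c[:,2:])/f[:,2:])
def blob(mask):
    n,l,s,c=cv2.connectedComponentsWithStats(mask.astype(np.uint8)); return [(s[i,4],c[i].round(1)) for i in range(1,n) if s[i,4]>8]
E
python3 - <<'E'
from h import *
w=np.load('w1.npz'); im=w['im']; st=dict(position=w['pos'],tcp_rot=w['rot'])
hsv=cv2.cvtColor(im,cv2.COLOR_RGB2HSV); roi=np.zeros(im.shape[:2],bool); roi[80:150,265:340]=1
br=roi&(hsv[...,0]>10)&(hsv[...,0]<30)&(hsv[...,1]>110)&(hsv[...,2]>100)
b=blob(br); print(b)
for s,c in b: print('pin',atz(c,.049,st).round(4))
red=(hsv[...,1]>150)&((hsv[...,0]<8)|(hsv[...,0]>172)); red[:170]=0; red[:,320:]=0;red[220:]=0
for s,c in blob(red): print('knob',s,c,atz(c,.085,st).round(4))
dark=roi&(im.max(2)<110)&(im.max(2)>40); P=cloud(w['d'],roi,'wrist',st)
q=P[(P[:,2]>.0405)&(P[:,2]<.0455)]; print('plate',len(q),cv2.minEnclosingCircle(q[:,:2].astype(np.float32)),q.mean(0))
q=P[(P[:,2]>.07)&(P[:,2]<.11)]; print('spin',len(q),q.mean(0),q.max(0))
print('tip',atz([298,110],.096,st))
cr=atz([[434,41],[388,206],[78,135]],.008,st); print('base',cr.round(4))
print('yellow/rails', atz([[264,58],[358,80],[325,212],[240,192]],.035,st).round(4))
E
```

```text
[(np.int32(52), array([297.4,  96.7])), (np.int32(55), array([302.7, 133.1]))]
pin [[ 0.6036 -0.07    0.049 ]]
pin [[ 0.5697 -0.0828  0.049 ]]
knob 385 [280.2 194. ] [[ 0.5076 -0.0756  0.085 ]]
plate 2980 ((0.5867173671722412, -0.07629218697547913), 0.03424257040023804) [ 0.58687525 -0.07650881  0.04304969]
spin 282 [ 0.58561985 -0.0771358   0.09164653] [ 0.59407623 -0.06869261  0.09774108]
tip [[ 0.58637464 -0.07746362  0.096     ]]
base [[ 0.7002 -0.2006  0.008 ]
 [ 0.5112 -0.1988  0.008 ]
 [ 0.5135  0.1797  0.008 ]]
yellow/rails [[ 0.6352 -0.0271  0.035 ]
 [ 0.6357 -0.1271  0.035 ]
 [ 0.4916 -0.1246  0.035 ]
 [ 0.4928 -0.0265  0.035 ]]
```

Measurements agree with the given sizes: the seat is at (0.5866, -0.0765), the pins are 36 mm apart at about 21° and the slide is at about 0.018. Next is a view of the roller.

Request:
move_arm --increments '[{"xyz": [5,-37,0],"roll": 0,"grip": 100},{"xyz": [5,-37,0],"roll": 0,"grip": 100},{"xyz": [5,-37,0],"roll": 0,"grip": 100},{"xyz": [5,-37,0],"roll": 0,"grip": 100},{"xyz": [5,-37,0],"roll": 0,"grip": 100}]'

```text
time_s: 2.82
position: [0.4723, 0.065, 0.2527]
tcp_rot: [[0.975, 0.221, 0.0], [0.221, -0.975, -0.0], [0.0, 0.0, -1.0]]
force: [1.1, 0.4, -0.1]
opening: 1.002
grasp_force: 0.0
```

Request:
move_arm --increments '[{"xyz": [4,-37,0],"roll": 0,"grip": 100},{"xyz": [4,-37,0],"roll": 0,"grip": 100},{"xyz": [4,-37,0],"roll": 0,"grip": 100},{"xyz": [4,-37,0],"roll": 0,"grip": 100},{"xyz": [4,-37,0],"roll": 0,"grip": 100}]'

```text
time_s: 3.23
position: [0.4509, 0.25, 0.2528]
tcp_rot: [[0.975, 0.221, 0.001], [0.221, -0.975, 0.0], [0.001, 0.0, -1.0]]
force: [0.7, -0.2, 1.0]
opening: 1.003
grasp_force: 0.0
```

Request:
move_arm --increments '[{"xyz": [4,-37,0],"roll": 0,"grip": 100},{"xyz": [4,-37,0],"roll": 0,"grip": 100},{"xyz": [0,0,0],"roll": 0,"grip": 100}]'

```text
time_s: 3.48
position: [0.442, 0.3281, 0.2529]
tcp_rot: [[0.974, 0.227, 0.001], [0.227, -0.974, 0.004], [0.002, -0.004, -1.0]]
force: [0.7, 0.5, -0.2]
opening: 1.0
grasp_force: 0.0
```

Run:
```python
from h import *
st=bot.read_state();print(st['time_s'],st['position'],st['joint_positions'],st['force'])
im,d=bot.capture('wrist'); cv2.imwrite('pics/w2.png',im[...,::-1])
P=cloud(d,np.ones_like(d,bool),'wrist',st); near=np.hypot(P[:,0]-.511,P[:,1]-.343)<.06
for a,b in((.06,.068),(.033,.039)):
    q=P[near&(P[:,2]>a)&(P[:,2]<b)]
    if len(q)>5: print(len(q),q.mean(0),cv2.minEnclosingCircle(q[:,:2].astype(np.float32)))
```

```text
3.4833 [0.44200154 0.32811127 0.25285166] [ 24.85071956  22.33340606  90.97617267   0.19970706  66.51278959
 101.67893046] [ 0.71113508  0.45918954 -0.22642257]
718 [0.5119022  0.34478025 0.06379814] ((0.5117328763008118, 0.34480828046798706), 0.017809685319662094)
1565 [0.51202847 0.34468726 0.03597484] ((0.5118899345397949, 0.3447434604167938), 0.03094034641981125)
```

View pics/w2.png

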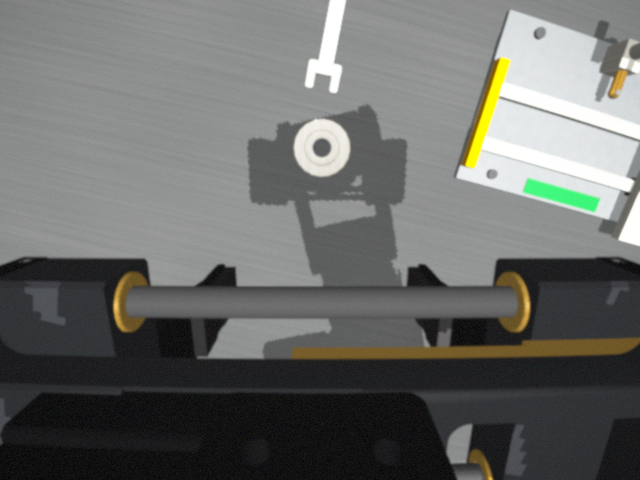

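The wrist view shows the roller boss at (322,148), with free space around it. It measures (0.5118, 0.3448) with its top at 64 mm, as it should be.

Request:
move_arm --increments '[{"xyz": [24,-0.3,30],"roll": 0,"grip": 100},{"xyz": [24,-0.3,30],"roll": 0,"grip": 100},{"xyz": [24,-0.3,30],"roll": 0,"grip": 100},{"xyz": [0,0,40],"roll": 0,"grip": 100},{"xyz": [0,0,40],"roll": 0,"grip": 100}]'

```text
time_s: 3.95
position: [0.5157, 0.3381, 0.0818]
tcp_rot: [[0.976, 0.219, 0.004], [0.219, -0.976, 0.001], [0.004, -0.0, -1.0]]
force: [0.3, 0.3, -0.5]
opening: 1.004
grasp_force: 0.0
```

Request:
move_arm --increments '[{"xyz": [0,0,24],"roll": 0,"grip": 100},{"xyz": [0,0,14],"roll": 0,"grip": 100},{"xyz": [0,0,5],"roll": 0,"grip": 100},{"xyz": [0,0,0],"roll": 0,"grip": 100}]'

```text
time_s: 4.28
position: [0.5123, 0.3375, 0.0382]
tcp_rot: [[0.976, 0.22, -0.003], [0.22, -0.976, -0.001], [-0.003, 0.001, -1.0]]
force: [-0.3, 0.2, 0.4]
opening: 0.999
grasp_force: 0.0
```

Request:
move_arm --increments '[{"xyz": [1,-7.2,-1],"roll": 0,"grip": 100},{"xyz": [0,0,0],"roll": 0,"grip": 100},{"xyz": [0,0,0],"roll": 0,"grip": 100}]'

```text
time_s: 4.53
position: [0.5134, 0.3473, 0.0425]
tcp_rot: [[0.975, 0.222, 0.004], [0.222, -0.975, 0.002], [0.004, -0.001, -1.0]]
force: [-0.7, -0.2, 0.5]
opening: 1.002
grasp_force: 0.0
```

Request:
move_arm --increments '[{"xyz": [0,0,0],"roll": 0,"grip": 100},{"xyz": [0,0,0],"roll": 0,"grip": 100}]'

```text
time_s: 4.7
position: [0.5126, 0.3467, 0.0416]
tcp_rot: [[0.975, 0.221, 0.002], [0.221, -0.975, 0.001], [0.002, -0.0, -1.0]]
force: [0.3, -0.4, -0.5]
opening: 0.997
grasp_force: 0.0
```

Request:
move_arm --increments '[{"xyz": [0,0,0],"roll": 0,"grip": 100},{"xyz": [0,0,0],"roll": 0,"grip": 100}]'

```text
time_s: 4.87
position: [0.5122, 0.3464, 0.0409]
tcp_rot: [[0.975, 0.221, 0.0], [0.221, -0.975, 0.0], [0.0, -0.0, -1.0]]
force: [-0.2, -0.7, -0.9]
opening: 0.999
grasp_force: 0.0
```

Request:
move_arm --increments '[{"xyz": [0,0,0],"roll": 0,"grip": 30},{"xyz": [0,0,0],"roll": 0,"grip": 0},{"xyz": [0,0,0],"roll": 0,"grip": 0},{"xyz": [0,0,0],"roll": 0,"grip": 0},{"xyz": [0,0,0],"roll": 0,"grip": 0}]'

```text
time_s: 5.28
position: [0.5122, 0.3463, 0.0405]
tcp_rot: [[0.975, 0.221, -0.0], [0.221, -0.975, -0.0], [-0.0, 0.0, -1.0]]
force: [0.2, 1.2, 0.2]
opening: 0.708
grasp_force: 0.0
```

Request:
move_arm --increments '[{"xyz": [0,0,0],"roll": 0,"grip": 0},{"xyz": [0,0,0],"roll": 0,"grip": 0},{"xyz": [0,0,0],"roll": 0,"grip": 0}]'

```text
time_s: 5.53
position: [0.5122, 0.3463, 0.0405]
tcp_rot: [[0.975, 0.221, -0.0], [0.221, -0.975, -0.0], [-0.0, 0.0, -1.0]]
force: [-0.2, 0.6, -0.7]
opening: 0.48
grasp_force: 0.0
```

Request:
move_arm --increments '[{"xyz": [0,0,0],"roll": 0,"grip": 0},{"xyz": [0,0,0],"roll": 0,"grip": 0},{"xyz": [0,0,0],"roll": 0,"grip": 0},{"xyz": [0,0,0],"roll": 0,"grip": 0}]'

```text
time_s: 5.87
position: [0.5123, 0.3461, 0.0405]
tcp_rot: [[0.975, 0.221, 0.0], [0.221, -0.975, -0.0], [0.0, 0.0, -1.0]]
force: [0.7, -2.2, 0.6]
opening: 0.393
grasp_force: 30.0
```

Request:
move_arm --increments '[{"xyz": [0,0,-5],"roll": 0,"grip": 0},{"xyz": [0,0,-15],"roll": 0,"grip": 0},{"xyz": [0,0,-30],"roll": 0,"grip": 0},{"xyz": [0,0,-40],"roll": 0,"grip": 0},{"xyz": [0,0,-40],"roll": 0,"grip": 0}]'

```text
time_s: 6.28
position: [0.5099, 0.3458, 0.1698]
tcp_rot: [[0.975, 0.221, -0.006], [0.221, -0.975, -0.002], [-0.006, 0.001, -1.0]]
force: [1.6, 0.3, -4.4]
opening: 0.399
grasp_force: 30.0
```

Request:
move_arm --increments '[{"xyz": [-2,30,-2],"roll": 0,"grip": 0},{"xyz": [-2,40,-2],"roll": 0,"grip": 0},{"xyz": [-2,40,0],"roll": 0,"grip": 0},{"xyz": [-2,40,0],"roll": 0,"grip": 0},{"xyz": [-2,40,0],"roll": 0,"grip": 0}]'

```text
time_s: 6.7
position: [0.5431, 0.1576, 0.1741]
tcp_rot: [[0.975, 0.222, -0.002], [0.222, -0.975, 0.0], [-0.002, -0.001, -1.0]]
force: [0.3, 0.0, -5.5]
opening: 0.393
grasp_force: 30.0
```

Request:
move_arm --increments '[{"xyz": [-2,40,0],"roll": 0,"grip": 0},{"xyz": [-2,40,0],"roll": 0,"grip": 0},{"xyz": [-2,40,0],"roll": 0,"grip": 0},{"xyz": [-2,40,0],"roll": 0,"grip": 0},{"xyz": [-2,40,0],"roll": 0,"grip": 0}]'

```text
time_s: 7.12
position: [0.5777, -0.0397, 0.1738]
tcp_rot: [[0.975, 0.221, -0.002], [0.221, -0.975, 0.001], [-0.002, -0.002, -1.0]]
force: [0.8, 0.5, -5.2]
opening: 0.4
grasp_force: 30.0
```

Request:
move_arm --increments '[{"xyz": [0,26,0],"roll": 0,"grip": 0},{"xyz": [0,12.5,0],"roll": 0,"grip": 0},{"xyz": [0,0,0],"roll": 0,"grip": 0},{"xyz": [0,0,0],"roll": 0,"grip": 0},{"xyz": [0,0,0],"roll": 0,"grip": 0}]'

```text
time_s: 7.53
position: [0.5861, -0.0743, 0.1739]
tcp_rot: [[0.975, 0.222, -0.003], [0.222, -0.975, 0.002], [-0.002, -0.002, -1.0]]
force: [-1.0, 0.1, -4.8]
opening: 0.399
grasp_force: 30.0
```

Request:
move_arm --increments '[{"xyz": [0,0,0],"roll": 0,"grip": 0},{"xyz": [0,0,0],"roll": 0,"grip": 0},{"xyz": [0,0,0],"roll": 0,"grip": 0}]'

```text
time_s: 7.78
position: [0.5871, -0.0746, 0.1746]
tcp_rot: [[0.975, 0.223, -0.0], [0.223, -0.975, 0.0], [-0.0, -0.0, -1.0]]
force: [0.7, 0.2, -5.9]
opening: 0.395
grasp_force: 30.0
```

Run:
```python
from h import *
st=bot.read_state();print(st['time_s'],st['position'],st['joint_positions'],st['force'],st['opening'])
im,d=bot.capture('wrist'); cv2.imwrite('pics/w3.png',im[...,::-1])
for c in('side','top'):
    im,d=bot.capture(c); cv2.imwrite(f'pics/{c}3.png',im[...,::-1])
    P=cloud(d,np.ones_like(d,bool),c); n=np.hypot(P[:,0]-.586,P[:,1]+.076)<.06
    for a,b in((.12,.135),(.088,.1),):
        q=P[n&(P[:,2]>a)&(P[:,2]<b)]; 
        if len(q)>3: print(c,a,len(q),q.mean(0).round(4),q.min(0).round(4),q.max(0).round(4))
    if c=='side': cv2.imwrite('pics/side3c.png',cv2.resize(im[...,::-1],None,fx=1.25,fy=1.25))
```

```text
7.7833 [ 0.58708087 -0.07459223  0.17455721] [-1.80568402e+01  3.10103636e+01  8.97002533e+01  1.16173079e-02
  5.93160231e+01  5.90686481e+01] [ 0.69720835  0.17395151 -5.9454021 ] 0.3945305240882929
side 0.088 23 [ 0.5879 -0.0729  0.093 ] [ 0.5798 -0.0792  0.0883] [ 0.5933 -0.0664  0.0993]
```

View pics/side3c.png

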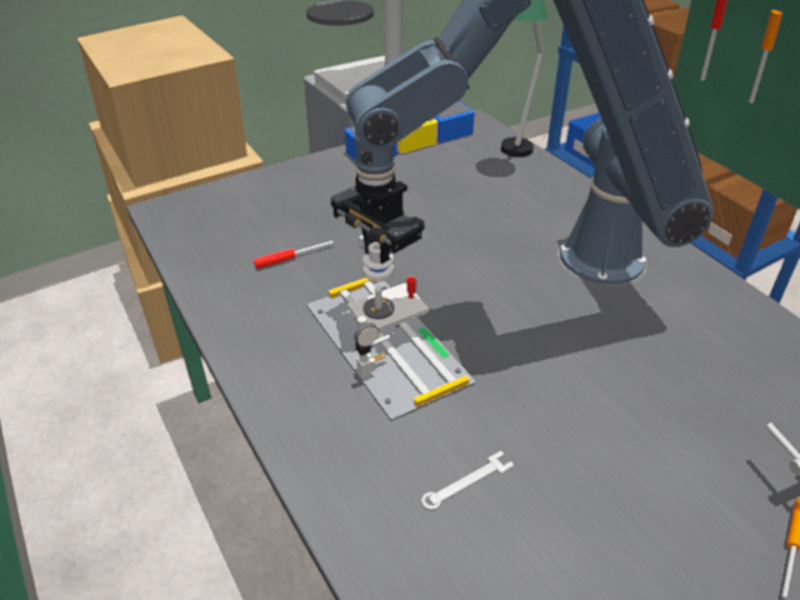

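View pics/w3.png

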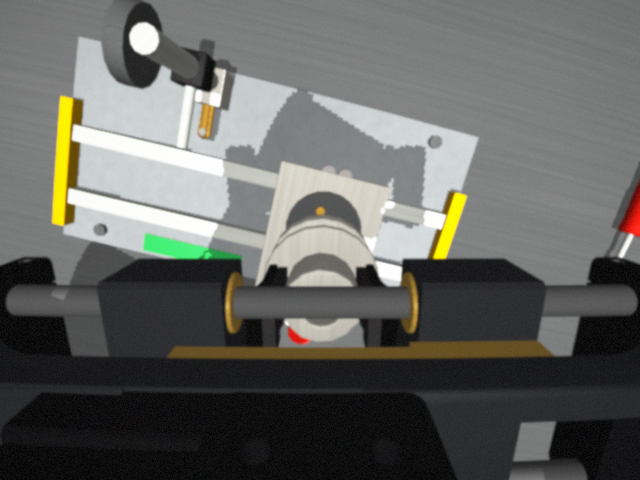

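The side view shows the roller held level at (377,262) above the spindle at (378,293). The wrist view shows the roller between the fingers at (320,270), with the far pin at (320,211). I measure the roller in the hand from the wrist depth.

Run:
```python
from h import *
from scipy.optimize import least_squares
st=bot.read_state(); im,d=bot.capture('wrist'); print(st['position'])
roi=np.zeros(d.shape,bool); roi[160:345,240:400]=1
P=cloud(d,roi,'wrist',st); n=np.hypot(P[:,0]-.587,P[:,1]+.075)<.045; P=P[n]
h=np.histogram(P[:,2],bins=np.arange(.03,.21,.004)); print([(round(b,3),c) for c,b in zip(*h) if c>10])
for a,b,r in((.166,.174,.031),(.195,.203,.018),(.04,.046,.034),(.15,.165,.031),(.14,.15,.031),(.130,.14,.031)):
    q=P[(P[:,2]>a)&(P[:,2]<b)]
    if len(q)<20: continue
    # outer boundary: for angular bins the max radius
    c=np.array([.587,-.075]) 
    for _ in range(5):
        v=q[:,:2]-c; an=(np.arctan2(v[:,1],v[:,0])/np.radians(6)).astype(int); rr=np.hypot(*v.T)
        e=np.array([q[an==k][np.argmax(rr[an==k]),:2] for k in np.unique(an)])
        e=e[np.abs(np.hypot(*(e-c).T)-r)<.006]
        if len(e)<4: break
        c=least_squares(lambda c:np.hypot(*(e-c).T)-r,c,loss='soft_l1',f_scale=.0005).x
    print(a,len(q),len(e),c.round(4),q.mean(0).round(4))
```

```text
[ 0.58729686 -0.07532665  0.17463274]
[(np.float64(0.03), np.int64(153)), (np.float64(0.034), np.int64(1838)), (np.float64(0.038), np.int64(135)), (np.float64(0.042), np.int64(1314)), (np.float64(0.046), np.int64(64)), (np.float64(0.134), np.int64(57)), (np.float64(0.138), np.int64(137)), (np.float64(0.142), np.int64(62)), (np.float64(0.146), np.int64(558)), (np.float64(0.166), np.int64(1462)), (np.float64(0.17), np.int64(1575)), (np.float64(0.174), np.int64(244)), (np.float64(0.178), np.int64(279)), (np.float64(0.182), np.int64(288)), (np.float64(0.186), np.int64(323)), (np.float64(0.19), np.int64(356)), (np.float64(0.194), np.int64(1282)), (np.float64(0.198), np.int64(1138)), (np.float64(0.202), np.int64(62))]
0.166 3037 31 [ 0.5866 -0.0754] [ 0.6054 -0.0711  0.17  ]
0.195 2345 44 [ 0.5868 -0.0752] [ 0.5877 -0.075   0.198 ]
0.04 1440 30 [ 0.5865 -0.0762] [ 0.6059 -0.0724  0.043 ]
0.14 706 22 [ 0.5865 -0.0754] [ 0.6118 -0.0697  0.1467]
0.13 108 18 [ 0.5865 -0.0754] [ 0.6132 -0.0692  0.1379]
```

The roller is at (0.5866, -0.0754) and the seat at (0.5866, -0.0763), so it needs about 0.8 mm of correction. I lower it carefully.

Request:
move_arm --increments '[{"xyz": [-0.2,0.8,10],"roll": 0,"grip": 0},{"xyz": [0,0,12],"roll": 0,"grip": 0},{"xyz": [0,0,10],"roll": 0,"grip": 0},{"xyz": [0,0,0],"roll": 0,"grip": 0},{"xyz": [0,0,0],"roll": 0,"grip": 0}]'

```text
time_s: 8.4
position: [0.5865, -0.0766, 0.1413]
tcp_rot: [[0.975, 0.221, -0.003], [0.221, -0.975, 0.001], [-0.002, -0.001, -1.0]]
force: [-0.7, -0.2, -4.2]
opening: 0.395
grasp_force: 30.0
```

Request:
move_arm --increments '[{"xyz": [0,0,4],"roll": 0,"grip": 0},{"xyz": [0,0,4],"roll": 0,"grip": 0},{"xyz": [0,0,4],"roll": 0,"grip": 0},{"xyz": [0,0,0],"roll": 0,"grip": 0},{"xyz": [0,0,0],"roll": 0,"grip": 0}]'

```text
time_s: 8.82
position: [0.5871, -0.0767, 0.1303]
tcp_rot: [[0.975, 0.221, -0.001], [0.221, -0.975, 0.0], [-0.0, -0.0, -1.0]]
force: [-0.1, -0.7, -5.9]
opening: 0.396
grasp_force: 30.0
```

Request:
move_arm --increments '[{"xyz": [0,0,6],"roll": 0,"grip": 0},{"xyz": [0,0,6],"roll": 0,"grip": 0},{"xyz": [0,0,6],"roll": 0,"grip": 0},{"xyz": [0,0,0],"roll": 0,"grip": 0},{"xyz": [0,0,0],"roll": 0,"grip": 0}]'

```text
time_s: 9.23
position: [0.5869, -0.0766, 0.1118]
tcp_rot: [[0.975, 0.221, -0.001], [0.221, -0.975, 0.001], [-0.001, -0.001, -1.0]]
force: [-0.0, -0.5, -5.3]
opening: 0.397
grasp_force: 30.0
```

Request:
move_arm --increments '[{"xyz": [0,0,6],"roll": 0,"grip": 0},{"xyz": [0,0,6],"roll": 0,"grip": 0},{"xyz": [0,0,5],"roll": 0,"grip": 0},{"xyz": [0,0,0],"roll": 0,"grip": 0},{"xyz": [0,0,0],"roll": 0,"grip": 0}]'

```text
time_s: 9.65
position: [0.587, -0.0767, 0.095]
tcp_rot: [[0.975, 0.221, -0.001], [0.221, -0.975, 0.0], [-0.001, -0.001, -1.0]]
force: [-0.0, -0.7, -4.3]
opening: 0.397
grasp_force: 30.0
```

Request:
move_arm --increments '[{"xyz": [0,0,0],"roll": 0,"grip": 0},{"xyz": [0,0,0],"roll": 0,"grip": 0}]'

```text
time_s: 9.82
position: [0.5876, -0.0769, 0.0958]
tcp_rot: [[0.975, 0.221, 0.001], [0.221, -0.975, -0.0], [0.001, 0.0, -1.0]]
force: [-0.5, 0.7, -4.3]
opening: 0.395
grasp_force: 30.0
```

Request:
move_arm --increments '[{"xyz": [-0.5,-0.1,3],"roll": 0,"grip": 0},{"xyz": [0,0,2],"roll": 0,"grip": 0},{"xyz": [0,0,0],"roll": 0,"grip": 0},{"xyz": [0,0,0],"roll": 0,"grip": 0}]'

```text
time_s: 10.15
position: [0.5867, -0.0768, 0.0904]
tcp_rot: [[0.975, 0.221, -0.0], [0.221, -0.975, 0.0], [-0.0, -0.0, -1.0]]
force: [0.1, 0.0, -5.7]
opening: 0.394
grasp_force: 30.0
```

Request:
move_arm --increments '[{"xyz": [0,0,1],"roll": 0,"grip": 0},{"xyz": [0,0,1],"roll": 0,"grip": 0},{"xyz": [0,0,0],"roll": 0,"grip": 0},{"xyz": [0,0,0],"roll": 0,"grip": 0}]'

```text
time_s: 10.48
position: [0.587, -0.0769, 0.0892]
tcp_rot: [[0.975, 0.221, 0.001], [0.221, -0.975, -0.0], [0.001, 0.0, -1.0]]
force: [-0.8, 0.1, 1.4]
opening: 0.394
grasp_force: 30.0
```

Contact on the pins at z = 0.089 with about 6 N, as expected. Now I turn.

Request:
move_arm --increments '[{"xyz": [0,0,0.5],"roll": -0.06,"grip": 0},{"xyz": [0,0,0],"roll": -0.06,"grip": 0},{"xyz": [0,0,0],"roll": -0.06,"grip": 0},{"xyz": [0,0,0],"roll": -0.06,"grip": 0},{"xyz": [0,0,0],"roll": 0,"grip": 0}]'

```text
time_s: 10.9
position: [0.5867, -0.0767, 0.0877]
tcp_rot: [[0.894, 0.447, -0.0], [0.447, -0.894, 0.0], [-0.0, -0.0, -1.0]]
force: [-0.1, 1.0, -5.2]
opening: 0.395
grasp_force: 30.0
```

It dropped to 0.0877 and the contact force is gone, so the pockets seem to be over the pins. I lower it to check.

Request:
move_arm --increments '[{"xyz": [0,0,1],"roll": 0,"grip": 0},{"xyz": [0,0,1],"roll": 0,"grip": 0},{"xyz": [0,0,0],"roll": 0,"grip": 0},{"xyz": [0,0,0],"roll": 0,"grip": 0}]'

```text
time_s: 11.23
position: [0.5867, -0.0767, 0.0858]
tcp_rot: [[0.895, 0.446, -0.0], [0.446, -0.895, 0.0], [-0.0, -0.0, -1.0]]
force: [0.1, 0.6, -4.9]
opening: 0.393
grasp_force: 30.0
```

Request:
move_arm --increments '[{"xyz": [0,0,1],"roll": 0,"grip": 0},{"xyz": [0,0,1],"roll": 0,"grip": 0},{"xyz": [0,0,0],"roll": 0,"grip": 0},{"xyz": [0,0,0],"roll": 0,"grip": 0}]'

```text
time_s: 11.57
position: [0.5868, -0.0768, 0.084]
tcp_rot: [[0.895, 0.446, -0.0], [0.446, -0.895, 0.0], [0.0, -0.0, -1.0]]
force: [1.3, 0.7, -6.4]
opening: 0.396
grasp_force: 30.0
```

Request:
move_arm --increments '[{"xyz": [0,0,0.5],"roll": 0,"grip": 0},{"xyz": [0,0,0],"roll": 0,"grip": 0},{"xyz": [0,0,0],"roll": 0,"grip": 80},{"xyz": [0,0,0],"roll": 0,"grip": 80},{"xyz": [0,0,0],"roll": 0,"grip": 80}]'

```text
time_s: 11.98
position: [0.5876, -0.0773, 0.0844]
tcp_rot: [[0.895, 0.447, 0.002], [0.447, -0.895, -0.001], [0.001, 0.002, -1.0]]
force: [0.1, 0.2, 0.2]
opening: 0.543
grasp_force: 0.0
```

Request:
move_arm --increments '[{"xyz": [0,0,0],"roll": 0,"grip": 80},{"xyz": [0,0,0],"roll": 0,"grip": 80},{"xyz": [0,0,0],"roll": 0,"grip": 80}]'

```text
time_s: 12.23
position: [0.587, -0.0769, 0.0839]
tcp_rot: [[0.895, 0.446, 0.001], [0.446, -0.895, -0.0], [0.0, 0.001, -1.0]]
force: [0.6, -0.8, 0.3]
opening: 0.752
grasp_force: 0.0
```

Request:
move_arm --increments '[{"xyz": [0,0,-20],"roll": 0,"grip": 80},{"xyz": [0,0,-40],"roll": 0,"grip": 80},{"xyz": [-20,0,-35],"roll": 0.1,"grip": 80},{"xyz": [-35,0,0],"roll": 0.1,"grip": 80},{"xyz": [-30,0,0],"roll": 0.1,"grip": 80}]'

```text
time_s: 12.65
position: [0.5085, -0.1073, 0.1812]
tcp_rot: [[0.987, 0.158, 0.006], [0.158, -0.987, -0.003], [0.006, 0.004, -1.0]]
force: [-0.6, -0.1, -0.8]
opening: 0.802
grasp_force: 0.0
```

Request:
move_arm --increments '[{"xyz": [-30,0,0],"roll": 0.1,"grip": 80},{"xyz": [-15,0,0],"roll": 0.06,"grip": 80},{"xyz": [0,0,0],"roll": 0,"grip": 80},{"xyz": [0,0,0],"roll": 0,"grip": 80},{"xyz": [0,0,0],"roll": 0,"grip": 80}]'

```text
time_s: 13.07
position: [0.4641, -0.1123, 0.179]
tcp_rot: [[1.0, 0.004, 0.002], [0.004, -1.0, -0.001], [0.002, 0.001, -1.0]]
force: [0.7, -0.1, -0.4]
opening: 0.801
grasp_force: 0.0
```

```bash
cat > look.py <<'E'
from h import *
import sys
from scipy.optimize import least_squares
st=bot.read_state(); im,d=bot.capture('wrist'); print(st['time_s'],st['position'],st['joint_positions'],st['opening'])
print(np.array(st['tcp_rot']).round(3).tolist())
cv2.imwrite(f'pics/{sys.argv[1]}.png',im[...,::-1])
x0,y0=float(sys.argv[2]),float(sys.argv[3])
P=cloud(d,np.ones_like(d,bool),'wrist',st)
def circ(a,b,r,c,n):
    c=np.array(c); q=P[(P[:,2]>a)&(P[:,2]<b)&(np.hypot(P[:,0]-c[0],P[:,1]-c[1])<1.5*r)]
    if len(q)<20: print(n,len(q)); return
    for _ in range(6):
        v=q[:,:2]-c; an=(np.arctan2(v[:,1],v[:,0])/np.radians(6)).astype(int); rr=np.hypot(*v.T)
        e=np.array([q[an==k][np.argmax(rr[an==k]),:2] for k in np.unique(an)]); e=e[np.abs(np.hypot(*(e-c).T)-r)<.006]
        if len(e)<4: break
        c=least_squares(lambda c:np.hypot(*(e-c).T)-r,c,loss='soft_l1',f_scale=.0005).x
    print(n,len(q),c.round(4),'z med',np.median(q[:,2]).round(4),'plane', np.linalg.lstsq(np.c_[q[:,:2]-c,np.ones(len(q))],q[:,2],rcond=None)[0].round(4))
circ(.103,.116,.018,(x0,y0),'boss top (home .107, pins .113)')
circ(.073,.088,.031,(x0,y0),'flange (home .079, pins .085)')
circ(.039,.047,.034,(x0,y0),'plate')
circ(.080,.089,.011,(x0-.08,y0),'knob')
E
python3 look.py w4 .5867 -.0766
```

```text
13.0667 [ 0.46413882 -0.11227606  0.17898063] [-2.70481735e+01  2.26948677e+01  1.05585928e+02  1.59069288e-02
  5.15740032e+01  6.27275287e+01] 0.8009533712628338
[[1.0, 0.004, 0.002], [0.004, -1.0, -0.001], [0.002, 0.001, -1.0]]
boss top (home .107, pins .113) 1937 [ 0.5858 -0.0772] z med 0.1068 plane [ 0.0023 -0.0016  0.1067]
flange (home .079, pins .085) 3302 [ 0.586  -0.0772] z med 0.0789 plane [ 0.0007 -0.      0.079 ]
plate 363 [ 0.5868 -0.0761] z med 0.0429 plane [-0.0034  0.0023  0.0428]
knob 642 [ 0.5071 -0.0751] z med 0.0849 plane [-0.021   0.0171  0.0848]
```

View pics/w4.png

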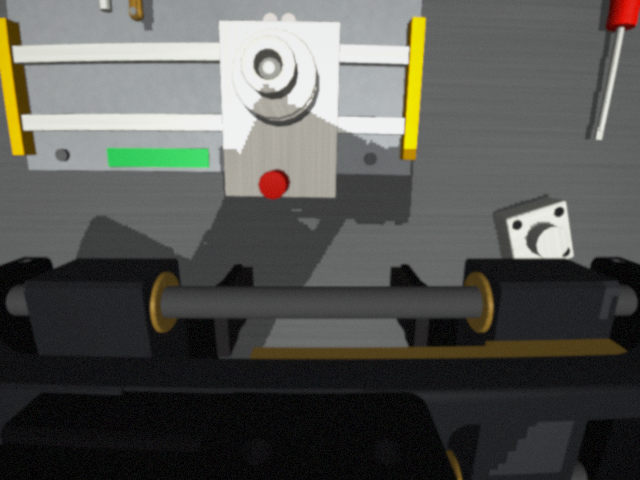

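The roller is home: boss top at 106.8 mm, flange at 79 mm, both level. The view shows the roller at (268,67) and the knob at (273,184). Next I grip the knob at (0.507, -0.0755).

Request:
move_arm --increments '[{"xyz": [22,-18,0],"roll": 0,"grip": 80},{"xyz": [21,-18.5,0],"roll": 0,"grip": 80},{"xyz": [0,0,0],"roll": 0,"grip": 80},{"xyz": [0,0,20],"roll": 0,"grip": 80},{"xyz": [0,0,30],"roll": 0,"grip": 80}]'

```text
time_s: 13.53
position: [0.5094, -0.0756, 0.1301]
tcp_rot: [[1.0, 0.006, 0.008], [0.006, -1.0, -0.003], [0.008, 0.003, -1.0]]
force: [0.4, 0.4, -1.8]
opening: 0.799
grasp_force: 0.0
```

Request:
move_arm --increments '[{"xyz": [0,0,20],"roll": 0,"grip": 80},{"xyz": [0,0,10],"roll": 0,"grip": 80},{"xyz": [0,0,0],"roll": 0,"grip": 80},{"xyz": [0,0,0],"roll": 0,"grip": 80}]'

```text
time_s: 13.87
position: [0.506, -0.0752, 0.0983]
tcp_rot: [[1.0, 0.003, -0.0], [0.003, -1.0, 0.0], [-0.0, -0.0, -1.0]]
force: [0.1, 0.6, -0.3]
opening: 0.798
grasp_force: 0.0
```

Request:
move_arm --increments '[{"xyz": [1,0,15],"roll": 0,"grip": 80},{"xyz": [0,0,15],"roll": 0,"grip": 80},{"xyz": [0,0,8],"roll": 0,"grip": 80},{"xyz": [0,0,0],"roll": 0,"grip": 60},{"xyz": [0,0,0],"roll": 0,"grip": 40}]'

```text
time_s: 14.28
position: [0.507, -0.0753, 0.0612]
tcp_rot: [[1.0, 0.003, 0.001], [0.003, -1.0, -0.0], [0.001, 0.0, -1.0]]
force: [-0.1, 0.1, -0.3]
opening: 0.722
grasp_force: 0.0
```

Request:
move_arm --increments '[{"xyz": [0,0,0],"roll": 0,"grip": 0},{"xyz": [0,0,0],"roll": 0,"grip": 0},{"xyz": [0,0,0],"roll": 0,"grip": 0},{"xyz": [0,0,0],"roll": 0,"grip": 0},{"xyz": [0,0,0],"roll": 0,"grip": 0}]'

```text
time_s: 14.7
position: [0.5067, -0.0752, 0.0609]
tcp_rot: [[1.0, 0.003, 0.001], [0.003, -1.0, -0.0], [0.001, 0.0, -1.0]]
force: [0.1, 0.6, 0.7]
opening: 0.355
grasp_force: 0.0
```

Request:
move_arm --increments '[{"xyz": [0,0,0],"roll": 0,"grip": 0},{"xyz": [0,0,0],"roll": 0,"grip": 0},{"xyz": [0,0,0],"roll": 0,"grip": 0}]'

```text
time_s: 14.95
position: [0.5066, -0.0751, 0.0607]
tcp_rot: [[1.0, 0.003, 0.0], [0.003, -1.0, -0.0], [0.0, 0.0, -1.0]]
force: [-0.6, 0.4, 1.2]
opening: 0.242
grasp_force: 30.0
```

```bash
python3 look.py w5 .5867 -.0766
```

```text
14.95 [ 0.50660434 -0.07514006  0.06069942] [-2.09549401e+01  3.66460978e+01  1.05698304e+02  2.54962379e-03
  3.76464101e+01  6.88830334e+01] 0.24239005997825072
[[1.0, 0.003, 0.0], [0.003, -1.0, -0.0], [0.0, 0.0, -1.0]]
boss top (home .107, pins .113) 7046 [ 0.5862 -0.0769] z med 0.1068 plane [ 0.0012 -0.0005  0.1068]
flange (home .079, pins .085) 9111 [ 0.5863 -0.077 ] z med 0.079 plane [ 0.0016 -0.0012  0.079 ]
plate 76 [ 0.5867 -0.0766] z med 0.0431 plane [-0.0686 -0.044   0.0425]
knob 455 [ 0.5071 -0.0749] z med 0.0846 plane [-0.1312 -0.0044  0.0841]
```

Request:
move_arm --increments '[{"xyz": [0,-8,0],"roll": 0,"grip": 0},{"xyz": [0.1,-12,0],"roll": 0,"grip": 0},{"xyz": [0.1,-12,0],"roll": 0,"grip": 0},{"xyz": [0.1,-12,0],"roll": 0,"grip": 0},{"xyz": [0.1,-12,0],"roll": 0,"grip": 0}]'

```text
time_s: 15.42
position: [0.5075, -0.018, 0.0607]
tcp_rot: [[1.0, 0.003, 0.002], [0.003, -1.0, -0.0], [0.002, 0.0, -1.0]]
force: [1.7, -2.8, 0.5]
opening: 0.242
grasp_force: 30.0
```

Request:
move_arm --increments '[{"xyz": [0.1,-12,0],"roll": 0,"grip": 0},{"xyz": [0.1,-12,0],"roll": 0,"grip": 0},{"xyz": [0.1,-10,0],"roll": 0,"grip": 0},{"xyz": [0.1,-6,0],"roll": 0,"grip": 0},{"xyz": [0.1,-4,0],"roll": 0,"grip": 0}]'

```text
time_s: 15.83
position: [0.5081, 0.026, 0.0607]
tcp_rot: [[1.0, 0.004, 0.002], [0.004, -1.0, -0.0], [0.002, 0.0, -1.0]]
force: [2.6, -1.7, 0.6]
opening: 0.244
grasp_force: 30.0
```

Request:
move_arm --increments '[{"xyz": [0,0,0],"roll": 0,"grip": 0},{"xyz": [0,0,0],"roll": 0,"grip": 0},{"xyz": [0,0,0],"roll": 0,"grip": 0}]'

```text
time_s: 16.08
position: [0.5081, 0.0248, 0.0607]
tcp_rot: [[1.0, 0.002, 0.002], [0.002, -1.0, 0.0], [0.002, -0.0, -1.0]]
force: [5.3, 0.4, -0.2]
opening: 0.242
grasp_force: 30.0
```

```bash
python3 look.py w6 .5867 .023
```

```text
16.0833 [0.50811898 0.02477245 0.06069602] [-9.82714959e+00  3.64774571e+01  1.06268596e+02  4.12786196e-02
  3.71471364e+01  8.00135879e+01] 0.2423575817319951
[[1.0, 0.002, 0.002], [0.002, -1.0, 0.0], [0.002, -0.0, -1.0]]
boss top (home .107, pins .113) 7020 [0.5877 0.023 ] z med 0.1068 plane [-0.0004 -0.0008  0.1068]
flange (home .079, pins .085) 9100 [0.5878 0.023 ] z med 0.079 plane [ 0.0016 -0.0013  0.079 ]
plate 74 [0.5867 0.023 ] z med 0.0431 plane [-0.0222  0.0001  0.043 ]
knob 433 [0.5088 0.0249] z med 0.0845 plane [-0.1249 -0.0119  0.0841]
```

View pics/w6.png

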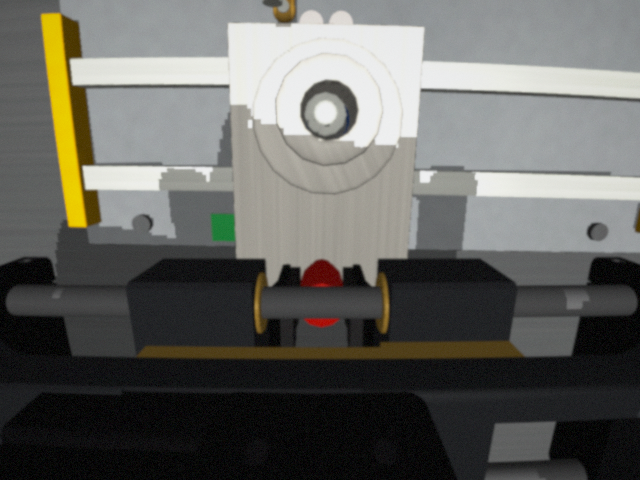

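The roller is still home at (325,110), with its top at 106.8 mm. The carrier has moved 100 mm and about 21.5 mm remain, so I approach the detent in small steps and watch the force.

Request:
move_arm --increments '[{"xyz": [0.4,-5,0],"roll": 0,"grip": 0},{"xyz": [0.1,-4,0],"roll": 0,"grip": 0},{"xyz": [0,0,0],"roll": 0,"grip": 0}]'

```text
time_s: 16.38
position: [0.5082, 0.0331, 0.0607]
tcp_rot: [[1.0, 0.003, 0.001], [0.003, -1.0, -0.002], [0.001, 0.002, -1.0]]
force: [4.3, -3.8, 0.3]
opening: 0.241
grasp_force: 30.0
```

Request:
move_arm --increments '[{"xyz": [0,-2,0],"roll": 0,"grip": 0},{"xyz": [0,0,0],"roll": 0,"grip": 0},{"xyz": [0,0,0],"roll": 0,"grip": 0}]'

```text
time_s: 16.63
position: [0.5082, 0.0346, 0.0607]
tcp_rot: [[1.0, 0.003, 0.001], [0.003, -1.0, -0.002], [0.001, 0.002, -1.0]]
force: [4.0, -4.5, -0.1]
opening: 0.24
grasp_force: 30.0
```

Request:
move_arm --increments '[{"xyz": [0,-2,0],"roll": 0,"grip": 0},{"xyz": [0,0,0],"roll": 0,"grip": 0},{"xyz": [0,0,0],"roll": 0,"grip": 0}]'

```text
time_s: 16.88
position: [0.5083, 0.0368, 0.0607]
tcp_rot: [[1.0, 0.003, 0.001], [0.003, -1.0, -0.001], [0.001, 0.001, -1.0]]
force: [4.3, -3.9, 1.1]
opening: 0.241
grasp_force: 30.0
```

Request:
move_arm --increments '[{"xyz": [0,-2,0],"roll": 0,"grip": 0},{"xyz": [0,0,0],"roll": 0,"grip": 0},{"xyz": [0,0,0],"roll": 0,"grip": 0}]'

```text
time_s: 17.13
position: [0.5083, 0.0393, 0.0607]
tcp_rot: [[1.0, 0.003, 0.001], [0.003, -1.0, -0.001], [0.001, 0.001, -1.0]]
force: [5.1, -1.8, 0.6]
opening: 0.236
grasp_force: 30.0
```

Request:
move_arm --increments '[{"xyz": [0,-2,0],"roll": 0,"grip": 0},{"xyz": [0,0,0],"roll": 0,"grip": 0},{"xyz": [0,0,0],"roll": 0,"grip": 0}]'

```text
time_s: 17.38
position: [0.5084, 0.042, 0.0607]
tcp_rot: [[1.0, 0.002, 0.002], [0.002, -1.0, 0.0], [0.002, -0.0, -1.0]]
force: [5.4, 0.9, 0.1]
opening: 0.24
grasp_force: 30.0
```

Request:
move_arm --increments '[{"xyz": [0.3,-2,0],"roll": 0,"grip": 0},{"xyz": [0,0,0],"roll": 0,"grip": 0},{"xyz": [0,0,0],"roll": 0,"grip": 0},{"xyz": [0,0,0],"roll": 0,"grip": 0}]'

```text
time_s: 17.72
position: [0.5084, 0.0447, 0.0607]
tcp_rot: [[1.0, 0.002, 0.001], [0.002, -1.0, 0.001], [0.001, -0.001, -1.0]]
force: [4.4, 3.3, 0.5]
opening: 0.244
grasp_force: 30.0
```

Request:
move_arm --increments '[{"xyz": [0.3,-1,0],"roll": 0,"grip": 0},{"xyz": [0,0,0],"roll": 0,"grip": 0},{"xyz": [0,0,0],"roll": 0,"grip": 0},{"xyz": [0,0,0],"roll": 0,"grip": 0}]'

```text
time_s: 18.05
position: [0.5084, 0.0459, 0.0607]
tcp_rot: [[1.0, 0.002, 0.001], [0.002, -1.0, 0.001], [0.001, -0.001, -1.0]]
force: [4.5, 3.8, 1.0]
opening: 0.244
grasp_force: 30.0
```

Request:
move_arm --increments '[{"xyz": [0,-1,0],"roll": 0,"grip": 0},{"xyz": [0,0,0],"roll": 0,"grip": 0},{"xyz": [0,0,0],"roll": 0,"grip": 0},{"xyz": [0,0,0],"roll": 0,"grip": 0}]'

```text
time_s: 18.38
position: [0.5084, 0.0464, 0.0607]
tcp_rot: [[1.0, 0.002, 0.001], [0.002, -1.0, 0.001], [0.001, -0.001, -1.0]]
force: [4.7, 2.8, 1.4]
opening: 0.24
grasp_force: 30.0
```

```bash
python3 look.py w7 .588 .045
python3 - <<'E'
from h import *
im,d=bot.capture('top'); 
P=cloud(d,np.ones_like(d,bool),'top'); 
hsv=cv2.cvtColor(im,cv2.COLOR_RGB2HSV).reshape(-1,3)[(d>0).ravel()]
n=(np.abs(P[:,0]-.6)<.2)&(np.abs(P[:,1])<.25)
y=n&(hsv[:,0]>20)&(hsv[:,0]<35)&(hsv[:,1]>150)&(hsv[:,2]>80)
for s in(1,-1):
    q=P[y&(P[:,1]*s>.1)]; print('yellow',len(q),q.mean(0).round(4) if len(q) else '')
b=n&(P[:,2]>.004)&(P[:,2]<.012)&(P[:,0]>.64)&(P[:,0]<.69); q=P[b]; print('base far strip y',len(q),np.percentile(q[:,1],[0,.5,99.5,100]).round(4))
g=n&(P[:,2]>.11)&(P[:,0]>.65); q=P[g]; print('gauge',len(q),q.mean(0).round(4))
E
```

```text
18.3833 [0.50843077 0.04637375 0.06068037] [-7.37497766e+00  3.65728641e+01  1.05952035e+02  7.82222898e-02
  3.74469111e+01  8.24360161e+01] 0.24011921111607473
[[1.0, 0.002, 0.001], [0.002, -1.0, 0.001], [0.001, -0.001, -1.0]]
boss top (home .107, pins .113) 7035 [0.588  0.0445] z med 0.1068 plane [ 0.0003 -0.0006  0.1068]
flange (home .079, pins .085) 9202 [0.5882 0.0445] z med 0.0789 plane [-0.0039 -0.0008  0.079 ]
plate 77 [0.588 0.045] z med 0.0431 plane [0.0106 0.0041 0.0432]
knob 446 [0.5091 0.0472] z med 0.0846 plane [-0.1372  0.0008  0.0841]
yellow 155 [0.5917 0.1723 0.0238]
yellow 167 [ 0.5844 -0.1958  0.0241]
base far strip y 2053 [-0.2485 -0.2368  0.2412  0.2491]
gauge 170 [0.6869 0.0529 0.1368]
```

The detent is pulling the carrier in and the position matches the estimate. I go a last 0.7 mm, then release.

Request:
move_arm --increments '[{"xyz": [0,-0.7,0],"roll": 0,"grip": 0},{"xyz": [0,0,0],"roll": 0,"grip": 0},{"xyz": [0,0,0],"roll": 0,"grip": 0},{"xyz": [0,0,0],"roll": 0,"grip": 0}]'

```text
time_s: 18.82
position: [0.5084, 0.0465, 0.0606]
tcp_rot: [[1.0, 0.003, 0.0], [0.003, -1.0, 0.0], [0.0, -0.0, -1.0]]
force: [5.2, -0.3, 1.8]
opening: 0.245
grasp_force: 30.0
```

Request:
move_arm --increments '[{"xyz": [0,0,0],"roll": 0,"grip": 60},{"xyz": [0,0,0],"roll": 0,"grip": 60},{"xyz": [0,0,0],"roll": 0,"grip": 60},{"xyz": [0,0,0],"roll": 0,"grip": 60},{"xyz": [0,0,0],"roll": 0,"grip": 60}]'

```text
time_s: 19.23
position: [0.5066, 0.0468, 0.0601]
tcp_rot: [[1.0, 0.003, -0.003], [0.003, -1.0, 0.0], [-0.003, -0.0, -1.0]]
force: [0.9, 0.7, -0.0]
opening: 0.531
grasp_force: 0.0
```

```bash
python3 look.py w8 .588 .045
```

```text
19.2333 [0.5066303  0.04677737 0.06008723] [-7.32495605e+00  3.66117006e+01  1.06052061e+02 -3.30233661e-03
  3.75215206e+01  8.25134986e+01] 0.5313703980519376
[[1.0, 0.003, -0.003], [0.003, -1.0, 0.0], [-0.003, -0.0, -1.0]]
boss top (home .107, pins .113) 7228 [0.588  0.0446] z med 0.1068 plane [ 0.0003 -0.0008  0.1068]
flange (home .079, pins .085) 9232 [0.5881 0.0446] z med 0.0789 plane [ 0.0012 -0.0014  0.079 ]
plate 65 [0.588 0.045] z med 0.0432 plane [-0.068  -0.0134  0.0429]
knob 379 [0.509  0.0468] z med 0.0843 plane [-0.0909 -0.0007  0.0841]
```

Released with no shift, and the force passed through zero, which marks the detent's centre. I retreat and check.

Request:
move_arm --increments '[{"xyz": [0,0,0],"roll": 0,"grip": 70},{"xyz": [0,0,-15],"roll": 0,"grip": 70},{"xyz": [0,0,-35],"roll": 0,"grip": 70},{"xyz": [0,0,-40],"roll": 0,"grip": 70},{"xyz": [-30,0,-20],"roll": 0,"grip": 70}]'

```text
time_s: 19.7
position: [0.4866, 0.0453, 0.1747]
tcp_rot: [[1.0, 0.002, 0.015], [0.003, -1.0, -0.002], [0.015, 0.002, -1.0]]
force: [1.1, -1.1, 1.2]
opening: 0.7
grasp_force: 0.0
```

Request:
move_arm --increments '[{"xyz": [-20,0,0],"roll": 0,"grip": 70},{"xyz": [0,0,0],"roll": 0,"grip": 70},{"xyz": [0,0,0],"roll": 0,"grip": 70},{"xyz": [0,0,0],"roll": 0,"grip": 70},{"xyz": [0,0,0],"roll": 0,"grip": 70}]'

```text
time_s: 20.12
position: [0.4593, 0.0462, 0.1702]
tcp_rot: [[1.0, 0.003, 0.001], [0.003, -1.0, -0.0], [0.001, 0.0, -1.0]]
force: [0.1, 0.3, -0.9]
opening: 0.698
grasp_force: 0.0
```

```bash
python3 look.py w9 .588 .045
```

```text
20.1167 [0.45930993 0.04624462 0.17022135] [-8.16542527e+00  2.25051432e+01  1.08145353e+02  3.05097159e-03
  4.93182655e+01  8.16809880e+01] 0.6984016938262906
[[1.0, 0.003, 0.001], [0.003, -1.0, -0.0], [0.001, 0.0, -1.0]]
boss top (home .107, pins .113) 2130 [0.5877 0.0446] z med 0.1068 plane [ 0.0029 -0.0013  0.1067]
flange (home .079, pins .085) 3553 [0.5878 0.0446] z med 0.0789 plane [-0.0002 -0.0013  0.0791]
plate 423 [0.5888 0.0454] z med 0.043 plane [ 0.     -0.0028  0.043 ]
knob 701 [0.5089 0.0466] z med 0.0849 plane [-0.013  -0.0034  0.0849]
```

View pics/w9.png

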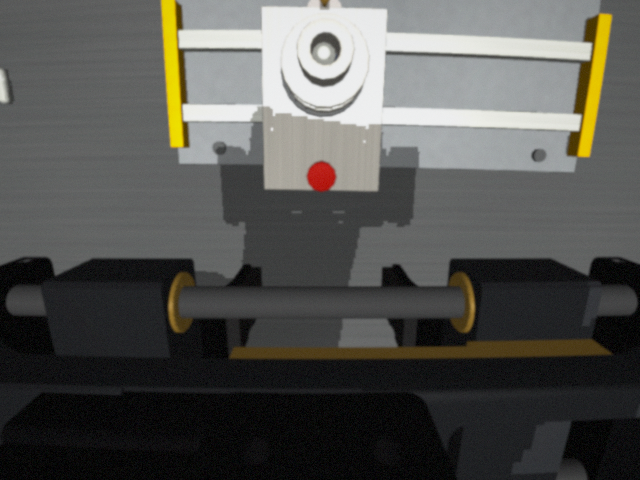

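The carrier covers the green stripe, with the roller at (325,55) home and the knob at (321,177). I cross-check against the base plate's edges before handing in.

Run:
```python
from h import *
st=bot.read_state()
b=atz([[179,163],[576,172]],.008,st); c=atz([[263,190],[378.5,191]],.035,st)
print(b.round(4),c.round(4)); off=c[:,1].mean()-b[:,1].mean(); print('station offset',off)
if abs(off-.055)<.005: print(bot.hand_in())
```

```text
[[ 0.5161  0.181   0.008 ]
 [ 0.5096 -0.1999  0.008 ]] [[ 0.4934  0.0977  0.035 ]
 [ 0.4927 -0.0035  0.035 ]]
station offset 0.056532109412679395
the job is handed in; nothing more can be done
None
```

The roller is home on the spindle, flat on the plate over both pins, and the carrier rests at the green station: it measured 1.5 mm from its mark. The gripper is open and clear, the die block, screwdriver and wrench were never touched, and the job is handed in, with no verdict returned yet.

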